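# Check an easel peg in the snap gauge and fit it

## Robot

A 7-joint arm with a two-finger parallel gripper is mounted at the origin on the work surface. World frame = base frame: x ahead of the robot, y to its left, z up, the work surface at z = 0. Lengths are in mm, angles in degrees, forces in N, time in s.
With the tool pointing down it reaches from about 350 to 900 mm from the base axis. Payload 7.2 kg.
Tool frame: the origin (TCP) lies on the centre line of the jaws, within the pads' length; the fingertips stand 22 mm ahead of it and the grasp point (between the pads) lies 3 mm ahead of it; z points along the fingers, y is the line along which they close (so a half turn about z gives the same grasp; the last joint's range is limited). The gripper opens to 85 mm and grips with 20 to 120 N. Pads are 22 mm wide; open, the fingers measure 114 mm over their backs; the gripper's body (76 mm by 85 mm) begins 54 mm behind the grasp point. The pads swing forward as they close: fully open they stand 13 mm farther back than shut.
Start: joints at [-80.684, 23.554, -0.728, 91.456, 0.321, 64.991, -4.71], TCP at [142.982, 608.428, 253.297] pointing down, gripper open.
Joint ranges: [-169.25, 169.25], [-16.82, 113.86], [-84.01, 82.57], [7.8, 145.47], [-59.2, 239.2], [7.22, 106.19], [-163.78, 163.78]. Speed limits (degrees/s): [136.94, 136.94, 172.46, 172.46, 180, 180, 180].

## Interface

Orientations are given as a 3x3 rotation matrix whose columns are the frame's x, y, z axes.
In Python, from rig import bot, cams, job gives the robot as it stands.
- The arm moves only by the tool play_rows, never from a script. Its argument "targets" is a list of rows, each a list of 3 entries, a list of its own where there are three numbers: the gripper's target within -1 to 1 (shut at 1, half-way at 0, fully open at -1), then the shift along the tool's x, y, z in units of 100 cm (1.0 is 100 cm), then the turn about the tool's z in units of pi/2 rad (1.0 is pi/2 rad). In form: [[claw, [x, y, z], yaw], ...]. A call has 1 to 20 rows; each row is the pose to reach, as a shift and turn from the pose commanded when the call began, along the tool's axes at that moment; what a row does not reach only later rows make up. A row lasts 1/8 s, in which the tool goes at most 62.5 mm and 10.7 degrees, less where a joint would pass 70% of its speed; a pose out of reach is approached as far as the arm can. A call with a number of a shift or a turn outside -1 to 1 is refused whole. A call with a gripper value outside its range is refused whole. The fingers move at their own pace and stop on an object; "squeeze" is the grip in N (left out, the last holds). Time passes only in rows, so rows that repeat a pose let the fingers close. It gives the time, the measured TCP pose, the force, the opening and the grip force at its end, in the units of the state.
- bot.state(): the state, without advancing time (a new reading comes with each control period).
- cams.get_image(name): name is "side" or "top"; returns a dict with "img" (480x640x3 uint8, red, green, blue), "range_z" (480x640 float32, mm along the optical axis (not along the pixel's ray), 0 where there is no reading), "fx", "fy", "cx", "cy" (pixels), "k1" (the pictures are not rectified: a ray, as slopes to the right and down, at radius r is drawn at 1 + k1 r^2 times it, then the intrinsics apply), "pose" (4x4, takes a point from camera to world coordinates). Camera axes: x right, y down, z forward; pixel columns grow to the right and rows downward; lengths in mm; the calibration is good to about 2 mm. A picture is of the moment at which its call begins.
- job.close_job(): hands the job in; it is judged then, once.
The state is a dict: "clock": time; "joint_pos": joint angles; "joint_velocities": joint speeds; "tau": joint torques, N m; "tool_pos": TCP position; "tcp_rot": TCP orientation; "wrist_force": force on the tool from outside, world axes, zero at the start; "moment": the same for the moment, N m; "gripper_width": finger opening in mm; "gripper_force": force on a finger pad.
Only numpy, scipy, OpenCV 4.12 (cv2) and the standard library are available. Lean on these libraries where they do the work, as an engineer would, in place of code of your own. Each camera call takes 0.05 s, during which the arm holds its last target. There are 200 camera calls.

## Task

Check the loose wooden easel peg and fit it. Take it out of its drilled block and, holding it upright, slide it in at the mouth of the snap gauge and right through the go gap, then press it against the no-go button with a light, steady hand for about a second: the button must stop it, and the peg must never be forced against the gauge. Then fit the peg in the open hole of the easel ledge, upright and fully home on its collar, let go, and leave the jar, cup and brush alone.

Things in the scene. Friction and masses are not known exactly. Their poses are not given: they have to be found in the camera images.
- peg: The loose turned beech peg, 128 mm long. Origin at the centre of its foot, z up its axis; round, so yaw means nothing. From the foot up: plain shank 20 mm in diameter from 0 to 80 mm (lowest 3 mm: 16 mm), collar 34 mm in diameter from 80 to 86 mm, grip 28 mm in diameter from 86 to 124 mm, rounded off at 128 mm. 45 to 70 g. It starts upright in the block's middle hole, foot 15 mm above the table.
- peg_collar (a point): Point on the peg's axis at the underside of its collar, 80 mm above the foot.
- block: Fixed brown wooden block, 60 x 150 x 45 mm (its x, y, z), with three vertical holes 23 mm wide and 30 mm deep, 50 mm apart along its y; the peg stands in the middle one. Origin at the centre of its underside. Stands to the left or the right of the gauge.
- gauge: Adjustable snap gauge: flat grey C-frame, 12 mm thick (70 to 82 mm above the table), fixed level on a stand. Origin on the table below the gap's middle; x = push direction, from the open mouth (x = -42 mm); y left, z up. Delicate: push with 5 to 8 N; the faces wedge the peg and can double that, and over 20 N of contact is forcing it. Free below the frame to x = 34 mm (then the foot).
- gauge_anvil (a point): Front end of the face of the one long straight steel anvil on the gauge's left (+y) side: gauge x = -40, y = +10.75, z = 76 mm; the face runs straight to x = 50 mm. Smooth, rigid steel like both buttons. The peg passes upright, foot 5 to 50 mm above the table, collar above the frame (nothing on it is over 5 mm high).
- gauge_go (a point): Centre of the go gap: gauge x = -28, y = 0, z = 76 mm. Opposite the anvil stands the go button, face at y = -10.75 mm, from x = -36 to -20 mm: the gap is 21.5 mm wide. Behind it the right side is recessed to y = -28 mm.
- nogo_rail: Slotted no-go rail in the gauge's right arm, with the no-go button clamped on it. Origin: middle of the slot, gauge x = 23, y = -40, z = 82 mm; axes as the gauge's. The button, 14 mm long, face at gauge y = -6.25 mm (gap 17 mm: the shank cannot enter), may sit anywhere on it, unmeasured: front edge at gauge x = 15 to 31 mm, so the shank stops with its axis at x = 7 to 25 mm.
- ledge: Fixed wooden easel ledge, a bar 230 mm long, 55 mm wide and 25 mm thick lying on two bearers 60 mm high, its top 85 mm above the table, with a lip 3 mm high along its left edge. Origin on the table below the open hole; x along the bar. The bar runs from x = -50 to 180 mm; a second peg, like the loose one and fast in its hole, stands at x = 130 mm. It lies across the gauge from the block.
- ledge_hole (a point): Centre of the mouth of the ledge's open hole, on the top face, 85 mm above the table. The hole is 23 mm wide and goes right through; below it there is room down to the table, so that the 20 mm shank goes in up to its collar.
- paint_jar: Loose capped jar, 60 mm in diameter, 75 mm high; origin at the centre of its foot. To be left alone.
- drink_cup: Loose lidded paper cup, 74 mm wide, 92 mm high; origin at the centre of its foot. To be left alone.
- brush: Loose paint brush lying on the table between the robot and the gauge, 160 mm long; origin near its middle. To be left alone.

How it is judged (in metres and radians):
On the way, in this order (a step that is already met when the one before it is completed fails the run):
1. the upright peg is at the mouth end of the go gap (x of peg in the frame of gauge between -0.05 and -0.033 m and y of peg in the frame of gauge between -0.004 and 0.004 m and z of peg in the frame of gauge between -0.001 and 0.055 m and angle between peg's own z axis and vertical below 0.2 rad), for 0.04 s.
2. the upright peg has slid on to the inner end of the go gap (x of peg in the frame of gauge between -0.023 and -0.006 m and y of peg in the frame of gauge between -0.006 and 0.004 m and z of peg in the frame of gauge between -0.001 and 0.055 m and angle between peg's own z axis and vertical below 0.2 rad), for 0.04 s.
3. the peg is past the go gap and pressed against the no-go button, which stops it (3.5 N or more) (x of peg in the frame of gauge between -0.002 and 0.03 m and y of peg in the frame of gauge between -0.004 and 0.004 m and contact force between peg and nogo_rail above 3.5 N and linear speed of peg below 0.01 m/s and z of peg in the frame of gauge between -0.001 and 0.055 m and angle between peg's own z axis and vertical below 0.2 rad), for 0.4 s.
At the end, for the whole second after the job is handed in: The peg stands in the open hole of the ledge, within 4 mm of its centre, its collar down on the ledge to within 3 mm, within 0.08 rad of upright, released and at rest (horizontal distance between peg and ledge_hole below 0.004 m and z of peg_collar in the frame of ledge_hole below 0.003 m and angle between peg's own z axis and vertical below 0.08 rad and linear speed of peg below 0.01 m/s); the robot touches nothing.
It fails at once if the peg is forced against the gauge (more than 20 N) (contact force between peg and gauge above 20 N).
It fails at once if a bystander is disturbed (moved more than 20 mm) (distance of any of paint_jar, drink_cup, brush from where it was at the start of the episode above 0.02 m).
It also fails if it takes over 62 s, if anything falls off the work surface, if the arm or the gripper's body presses on something with over 40 N, if the wrist force passes 120 N, or if a joint passes its speed limit or range.

## Working session

There is one attempt and no reset: what is moved stays moved. The work goes in short steps, Python scripts to look and compute and a tool call to move; the robot and the scene stay as the last step left them, time stands still between calls to the robot, and variables do not carry over. Pictures are saved under pics/ and viewed, at most 10 in all, crops included, and the job is handed in when it is done.

Besides the shell and the picture viewer there is one more tool, called after ">>>" as name(argument=value, ...) on one line, values as JSON. play_rows: Moves the arm, as the interface text tells. Shifts and turns lie within -1 to 1; 1 stands for 100 cm of shift or pi/2 rad of turn. Its arguments: {"type":"object","properties":{"targets":{"type":"array"},"squeeze":{"type":"number"}},"required":["targets"]}

```bash
ls; mkdir -p pics; python3 - <<'E'
from rig import bot,cams,job
import cv2,numpy as np
s=bot.state()
for k,v in s.items(): print(k,np.round(v,3).tolist())
for n in("top","side"):
    c=cams.get_image(n); cv2.imwrite(f"pics/{n}0.png",c["img"][:,:,::-1]); np.savez(f"{n}0.npz",**c)
    print(n,c["fx"],c["fy"],c["cx"],c["cy"],c["k1"],np.round(c["pose"],3).tolist())
E
```

```text
pics
clock 0.0
joint_pos [-80.684, 23.602, -0.726, 91.505, 0.323, 64.991, -4.71]
joint_velocities [-0.085, -0.052, 0.039, -0.074, 0.005, -0.042, 0.007]
tau [0.0, -60.062, 0.682, -29.941, 0.014, 0.01, 0.0]
tool_pos [142.926, 607.948, 252.42]
tcp_rot [[-0.973, 0.229, -0.0], [0.229, 0.973, -0.002], [-0.0, -0.002, -1.0]]
wrist_force [0.573, -0.39, -0.075]
moment [0.001, -0.003, -0.022]
gripper_force 0.0
gripper_width 85.478
top 485.05303952987526 485.05303952987526 317.58212873179775 237.17862905380383 -0.001478495857708804 [[-0.03, -0.997, 0.07, 490.102], [-1.0, 0.03, -0.01, 6.959], [0.008, -0.07, -0.997, 1129.373], [0.0, 0.0, 0.0, 1.0]]
side 460.7035924924442 460.7035924924442 315.9562145326831 239.79611148707093 0.0032138930812407236 [[-0.983, -0.102, 0.152, 460.203], [-0.183, 0.559, -0.808, 653.861], [-0.002, -0.823, -0.569, 528.404], [0.0, 0.0, 0.0, 1.0]]
```

View pics/top0.png

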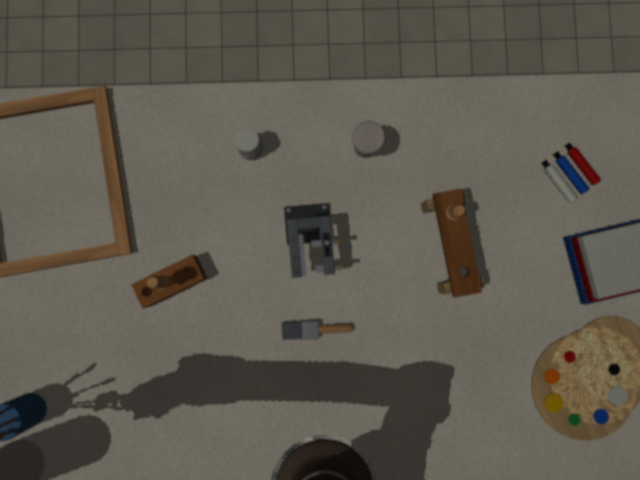

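View pics/side0.png

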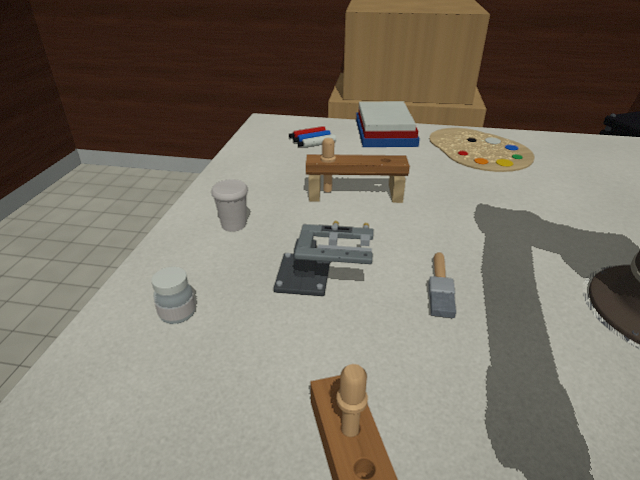

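```bash
cat > h.py <<'E'
import numpy as np,cv2
def load(n): return dict(np.load(n))
def K(c): return np.array([[c["fx"],0,c["cx"]],[0,c["fy"],c["cy"]],[0,0,1.]])
def ray(c,u,v):
    d=np.array([float(c["k1"]),0,0,0]); p=cv2.undistortPoints(np.array([[[u,v]]],float),K(c),d)[0,0]
    return c["pose"][:3,:3]@np.array([p[0],p[1],1.]),c["pose"][:3,3]
def onz(c,u,v,z):
    r,o=ray(c,u,v); return o+r*(z-o[2])/r[2]
def proj(c,P):
    T=np.linalg.inv(c["pose"]); 
    return cv2.projectPoints(np.array(P,float).reshape(-1,3),cv2.Rodrigues(T[:3,:3])[0],T[:3,3],K(c),np.array([float(c["k1"]),0,0,0]))[0][:,0]
def cloud(c):
    v,u=np.mgrid[:480,:640]; z=c["range_z"]
    p=cv2.undistortPoints(np.stack([u,v],-1).reshape(-1,1,2).astype(float),K(c),np.array([float(c["k1"]),0,0,0])).reshape(480,640,2)
    X=np.concatenate([p,np.ones((480,640,1))],-1)*z[...,None]
    return X@c["pose"][:3,:3].T+c["pose"][:3,3]
def crop(c,x,y,w,h,s,step=10):
    i=cv2.resize(c["img"][y:y+h,x:x+w,::-1],None,fx=s,fy=s,interpolation=cv2.INTER_CUBIC)
    i=cv2.convertScaleAbs(i,alpha=1.4,beta=10)
    for a in range(0,w,step):
        cv2.line(i,(int((a+.5)*s),0),(int((a+.5)*s),5),(0,255,255),1); cv2.putText(i,str(x+a),(int((a+.5)*s)-8,15),0,.35,(0,255,255),1)
    for b in range(0,h,step):
        cv2.line(i,(0,int((b+.5)*s)),(5,int((b+.5)*s)),(0,255,255),1); cv2.putText(i,str(y+b),(7,int((b+.5)*s)+4),0,.35,(0,255,255),1)
    return i
E
python3 - <<'E'
from h import *
t=load("top0.npz");s=load("side0.npz")
a=crop(t,275,196,80,60+30,5);b=crop(t,125,250,80,60,5);d=crop(t,430,184,60,116,5)
e=crop(s,270,215,110,82,3.6)
M=np.zeros((600,800,3),np.uint8)
def put(i,x,y): 
    i=i[:600-y,:800-x];M[y:y+i.shape[0],x:x+i.shape[1]]=i
put(a,0,0);put(d,405,0);put(b[:, :],0,452);put(e,405,582)
cv2.imwrite("pics/m1.png",M)
P=cloud(t)
for n,(x0,x1,y0,y1) in dict(gauge=(285,345,200,280),block=(130,210,250,310),ledge=(430,485,185,300)).items():
    q=P[y0:y1,x0:x1].reshape(-1,3);print(n,np.histogram(q[:,2],bins=np.arange(-5,150,5))[0])
E
```

```text
gauge [1147  837  182  544   55    3    2    2    4    4    1    3    2    3
   32   51  415 1378   83    2    0    0    0    0    0    0    0    0
    0    0]
block [1516 1169   45   72   83   41   35   39   61  790  589   13    5    5
    3    0    0    0    0    1   20   44   11    7   14    6    9   16
   40  100]
ledge [1635 1187   33    8    7   12    2   13    9    6   11   13  119   91
   32   65   87 1448 1227   72    5   10    9   10   12    6   46   92
    8    0]
```

View pics/m1.png

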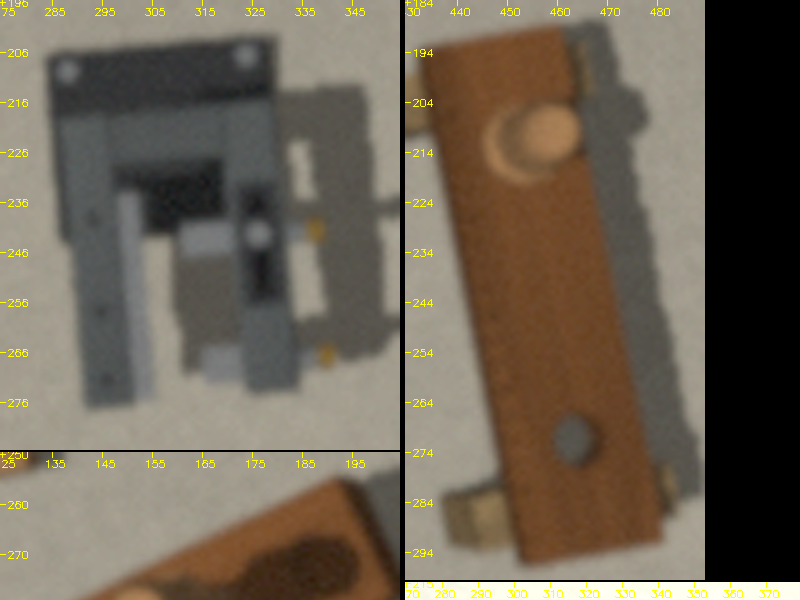

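```bash
python3 - <<'E'
from h import *
t=load("top0.npz");s=load("side0.npz")
np.set_printoptions(precision=1,suppress=True)
def fit(Q,label):
    (c,wh,a)=cv2.minAreaRect(Q[:,:2].astype(np.float32)); print(label,len(Q),np.array(c),np.array(wh),round(a,2))
for nm,c,R in(("top",t,dict(gauge=(280,345,195,285),block=(125,210,250,312),ledge=(430,485,185,300))),("side",s,dict(gauge=(270,380,215,300),block=(300,400,360,480),ledge=(295,415,135,205)))):
    P=cloud(c)
    for n,(x0,x1,y0,y1) in R.items():
        q=P[y0:y1,x0:x1].reshape(-1,3); q=q[q[:,2]>-50]
        if n=="gauge": fit(q[abs(q[:,2]-80)<7],nm+" gauge")
        if n=="block":
            fit(q[abs(q[:,2]-45)<4],nm+" block"); k=q[q[:,2]>112]; print(nm,"peg",len(k),k.min(0),k.max(0),k[k[:,2]>135].mean(0))
        if n=="ledge":
            fit(q[abs(q[:,2]-85)<4],nm+" ledge"); k=q[q[:,2]>118]; print(nm,"peg2",len(k),k.min(0),k.max(0),k.mean(0))
A=lambda px,py,z:onz(t,275+px/5-.5,196+py/5-.5,z)
for n,p in dict(anv_front=(155,402),anv_back=(143,190),anvmid=(149,300),go_f=(202,382),go_b=(202,345),ng_f=(178,256),ng_b=(178,220)).items(): print(n,A(*p,80))
print("hole",onz(t,430+173/5-.5,184+438/5-.5,85))
E
```

```text
top gauge 1872 [547.2   5.2] [132.2 109.8] 3.45
top block 1330 [477.9 334.7] [ 60.4 150.9] 24.56
top peg 220 [464.3   7.  113.1] [ 490.9  346.3 1129.4] [480.  287.  280.7]
top ledge 2553 [ 543.3 -304.8] [229.9  63.1] 8.45
top peg2 175 [ 490.1 -311.8  118.1] [ 621.6    7.  1129.4] [ 596.4 -268.2  221.4]
side gauge 2303 [548.7   7.1] [127.6 112.5] 4.15
side block 3962 [482.  332.6] [ 61.7 146.6] 24.93
side peg 909 [460.2 325.8 112. ] [494.7 653.9 528.4] [478.9 367.1 175.5]
side ledge 1210 [ 547.3 -302.6] [230.3  67.8] 8.56
side peg2 146 [ 460.2 -306.8  118.1] [624.1 653.9 528.4] [575.8 -69.6 221.3]
anv_front [481.1  25.3  80. ]
anv_back [572.9  27.9  80. ]
anvmid [525.1  26.6  80. ]
go_f [489.1   4.8  80. ]
go_b [505.    4.3  80. ]
ng_f [543.8  13.5  80. ]
ng_b [559.4  13.1  80. ]
hole [ 481.1 -316.4   85. ]
```

```bash
cat > ov.py <<'E'
from h import *
def G(g,P):
    x,y,a=g; a=np.radians(a); P=np.array(P,float); R=np.array([[np.cos(a),-np.sin(a),0],[np.sin(a),np.cos(a),0],[0,0,1]])
    return P@R.T+[x,y,0]
def draw(i,c,x,y,s,pts,col=(0,0,255)):
    p=((proj(c,pts)-[x,y]+.5)*s); cv2.polylines(i,[np.round(p).astype(np.int32)],False,col,1,cv2.LINE_AA)
def ov(i,c,x,y,s,g,z=82):
    draw(i,c,x,y,s,G(g,[[-40,10.75,z],[50,10.75,z]]))
    draw(i,c,x,y,s,G(g,[[-36,-28,z],[-36,-10.75,z],[-20,-10.75,z],[-20,-28,z]]))
    draw(i,c,x,y,s,G(g,[[15,-6.25,z],[45,-6.25,z]]),(0,255,0))
    draw(i,c,x,y,s,G(g,[[-42,-28,z],[34,-28,z]]),(255,255,0))
E
python3 - <<'E'
from ov import *
t=load("top0.npz");s=load("side0.npz")
np.set_printoptions(precision=1,suppress=True)
for nm,c,B,L in(("top",t,(125,210,250,312),(430,485,185,300)),("side",s,(300,400,355,480),(295,415,135,205))):
    P=cloud(c)
    for n,(x0,x1,y0,y1),z in(("peg",B,112),("peg2",L,100)):
        q=P[y0:y1,x0:x1].reshape(-1,3); k=q[(q[:,2]>z)&(q[:,2]<150)]; print(nm,n,len(k),k.min(0),k.max(0),k[k[:,2]>k[:,2].max()-6].mean(0))
g=(524,15.8,2.3)
M=np.zeros((600,800,3),np.uint8)
a=crop(t,284,222,50,60,9,5);ov(a,t,284,222,9,g); M[:540,:450]=a
b=crop(s,295,215,85,55,4);ov(b,s,295,215,4,g); M[:220,455:795]=b
e=crop(s,295,215,85,55,4); M[230:450,455:795]=e
cv2.imwrite("pics/m2.png",M)
E
```

```text
top peg 196 [464.3 319.9 113.1] [490.9 346.3 147.4] [478.1 334.1 143.1]
top peg2 193 [ 593.9 -311.8  100.7] [ 621.6 -283.5  136.6] [ 607.8 -297.6  133. ]
side peg 861 [467.1 325.8 112. ] [494.7 350.7 145.5] [481.1 338.1 142.8]
side peg2 208 [ 598.5 -306.8  100.1] [ 624.1 -280.2  134.8] [ 611.5 -292.2  132.2]
```

View pics/m2.png

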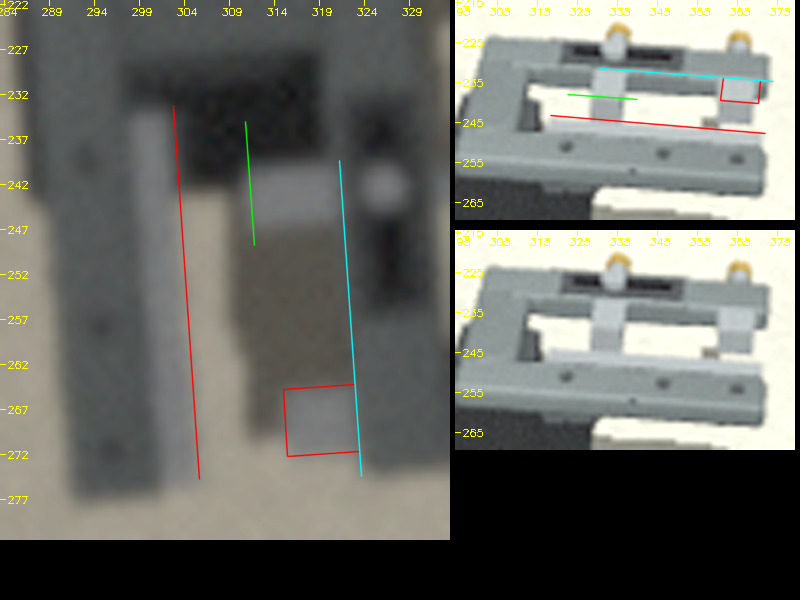

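>>> play_rows(targets=[[-1, [-0.3904, -0.1885, 0], 0.827], [-1, [-0.3904, -0.1885, 0], 0.827], [-1, [-0.3904, -0.1885, 0], 0.827], [-1, [-0.3904, -0.1885, 0], 0.827], [-1, [-0.3904, -0.1885, 0], 0.827], [-1, [-0.3904, -0.1885, 0], 0.827], [-1, [-0.3904, -0.1885, 0], 0.827], [-1, [-0.3904, -0.1885, 0], 0.827], [-1, [-0.3904, -0.1885, 0], 0.827], [-1, [-0.3904, -0.1885, 0], 0.827]], squeeze=40)

```text
clock: 1.35
tool_pos: [478.6, 337.0, 253.0]
tcp_rot: [[-0.044, 0.999, -0.001], [0.999, 0.044, 0.0], [0.0, -0.001, -1.0]]
wrist_force: [-0.5, 0.4, 0.7]
gripper_width: 85.5
gripper_force: 0.0
```

>>> play_rows(targets=[[-1, [0, 0, 0.05], 0], [-1, [0, 0, 0.1], 0], [-1, [0, 0, 0.125], 0], [-1, [0, 0, 0.125], 0], [-1, [0, 0, 0.125], 0]])

```text
clock: 1.98
tool_pos: [480.1, 336.7, 129.5]
tcp_rot: [[-0.042, 0.999, 0.001], [0.999, 0.042, 0.001], [0.001, 0.001, -1.0]]
wrist_force: [1.0, 0.6, -0.1]
gripper_width: 85.1
gripper_force: 0.0
```

```bash
python3 - <<'E'
from rig import bot,cams
from h import *
s=bot.state();print(s["tool_pos"],s["wrist_force"],np.round(s["joint_pos"],1))
t=cams.get_image("top");c=cams.get_image("side")
a=crop(t,110,235,115,100,3.4); b=crop(c,270,290,150,190,3)
M=np.zeros((600,800,3),np.uint8);M[:340,:391]=a;M[:570,400:800]=b[:570,:400]
cv2.imwrite("pics/m3.png",M)
E
```

```text
[480.05272766 336.65535667 129.46672816] [ 0.99631524  0.55312629 -0.10012201] [-54.6  28.3  19.9 105.2 -12.4  48.5 -26.1]
```

View pics/m3.png

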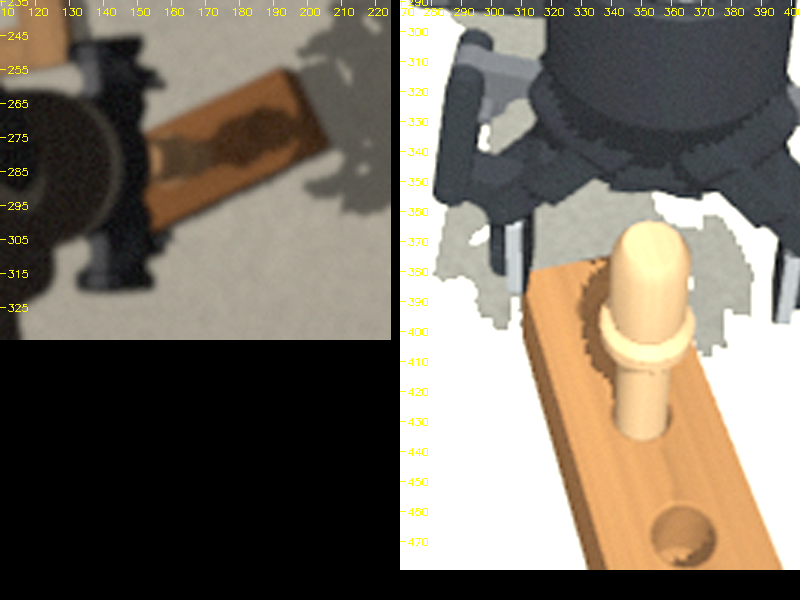

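>>> play_rows(targets=[[0.2, [0, 0, 0], 0], [0.6, [0, 0, 0], 0], [1, [0, 0, 0], 0], [1, [0, 0, 0], 0], [1, [0, 0, 0], 0], [1, [0, 0, 0], 0], [1, [0, 0, 0], 0], [1, [0, 0, 0], 0]], squeeze=50)

```text
clock: 3.08
tool_pos: [480.1, 335.7, 128.7]
tcp_rot: [[-0.041, 0.999, 0.0], [0.999, 0.041, 0.0], [0.0, 0.0, -1.0]]
wrist_force: [-0.1, -0.5, 6.3]
gripper_width: 26.5
gripper_force: 49.2
```

```bash
python3 - <<'E'
from rig import bot,cams
from h import *
s=bot.state();print(s["tool_pos"],s["wrist_force"],s["moment"],s["gripper_width"],s["gripper_force"])
E
```

```text
[480.12905926 335.73830912 128.66099927] [-0.08017009 -0.46563809  6.25183119] [-0.10828508  0.24727643  0.04066384] 26.473207421831578 49.182400703430176
```

>>> play_rows(targets=[[1, [0, 0, -0.02], 0], [1, [0, 0, -0.05], 0], [1, [0, 0, -0.05], 0], [1, [-0.04, -0.01, -0.05], 0], [1, [-0.08, -0.02, -0.05], 0], [1, [-0.13, -0.03, -0.05], 0], [1, [-0.18, -0.046, -0.05], 0], [1, [-0.23, -0.046, -0.05], 0], [1, [-0.28, -0.046, -0.05], 0], [1, [-0.321, -0.046, -0.05], 0], [1, [-0.321, -0.046, -0.05], 0], [1, [-0.321, -0.046, -0.03], 0], [1, [-0.321, -0.046, -0.01], 0], [1, [-0.321, -0.046, 0], 0], [1, [-0.321, -0.046, 0], 0], [1, [-0.321, -0.046, 0], 0]])

```text
clock: 5.08
tool_pos: [447.4, 13.2, 128.6]
tcp_rot: [[-0.041, 0.999, 0.0], [0.999, 0.041, 0.0], [0.0, 0.0, -1.0]]
wrist_force: [-0.0, -0.3, -0.7]
gripper_width: 26.9
gripper_force: 49.5
```

```bash
python3 - <<'E'
from rig import bot,cams
from ov import *
s=bot.state();print(s["tool_pos"],s["wrist_force"],s["moment"],s["gripper_width"],s["gripper_force"],np.round(s["joint_pos"],1))
c=cams.get_image("side");t=cams.get_image("top");np.savez("side1.npz",**c);np.savez("top1.npz",**t)
g=(524,15.8,2.3)
b=crop(c,290,150,130,120,5)
p=s["tool_pos"]; f=p[2]-113.7
import itertools
for r,z in((10,f+3),(10,f+70),(17,f+80),(14,f+124)):
    th=np.linspace(0,2*np.pi,40); draw(b,c,290,150,5,np.c_[p[0]+r*np.cos(th),p[1]+r*np.sin(th),0*th+z],(255,0,0))
for z in(70,82):
    draw(b,c,290,150,5,G(g,[[-40,10.75,z],[50,10.75,z]])); draw(b,c,290,150,5,G(g,[[-36,-10.75,z],[-20,-10.75,z]]))
cv2.imwrite("pics/m4.png",b)
E
```

```text
[447.38368348  13.22986528 128.62714058] [-0.03714207 -0.30276547 -0.65401075] [-0.0425477   0.03701068  0.00105306] 26.878056420765517 49.48499321937561 [-31.2  16.9  27.8 124.2 -11.9  41.3   6.9]
```

View pics/m4.png

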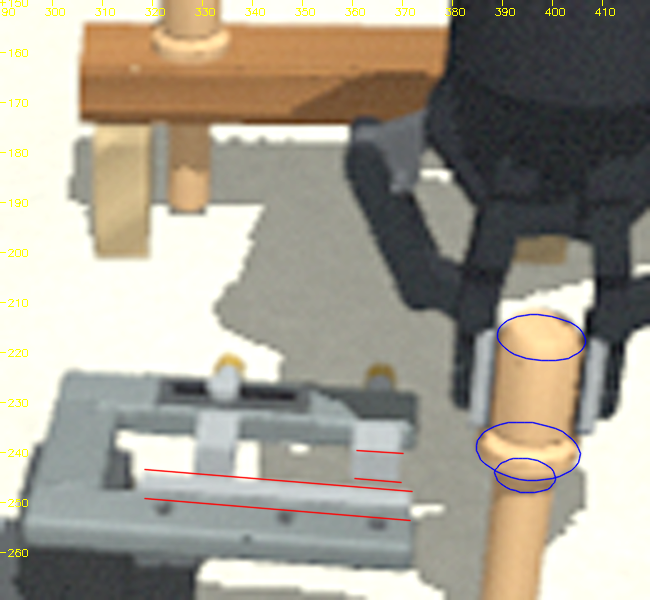

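>>> play_rows(targets=[[1, [0, 0.012, 0], 0], [1, [0, 0.022, 0], 0], [1, [0, 0.028, 0], 0], [1, [0, 0.03, 0], 0], [1, [0, 0.031, 0], 0], [1, [0, 0.032, 0], 0], [1, [0, 0.033, 0], 0], [1, [0, 0.033, 0], 0]])

```text
clock: 6.18
tool_pos: [480.1, 14.4, 128.3]
tcp_rot: [[-0.041, 0.999, 0.0], [0.999, 0.041, 0.0], [0.0, 0.0, -1.0]]
wrist_force: [0.5, -0.3, -0.9]
gripper_width: 26.7
gripper_force: 49.5
```

>>> play_rows(targets=[[1, [0.0005, 0, 0], 0], [1, [0.001, 0, 0], 0], [1, [0.0015, 0, 0], 0], [1, [0.002, 0, 0], 0], [1, [0.002, 0, 0], 0]])

```text
clock: 6.8
tool_pos: [480.0, 16.4, 128.3]
tcp_rot: [[-0.041, 0.999, 0.0], [0.999, 0.041, 0.0], [0.0, 0.0, -1.0]]
wrist_force: [1.0, 0.3, -0.5]
gripper_width: 27.0
gripper_force: 49.5
```

>>> play_rows(targets=[[1, [0.0005, 0, 0], 0], [1, [0.001, 0, 0], 0], [1, [0.0015, 0, 0], 0], [1, [0.0015, 0, 0], 0], [1, [0.0015, 0, 0], 0]])

```text
clock: 7.42
tool_pos: [479.9, 17.6, 128.3]
tcp_rot: [[-0.041, 0.999, -0.0], [0.999, 0.041, -0.0], [-0.0, -0.0, -1.0]]
wrist_force: [-0.8, -2.2, -0.3]
gripper_width: 26.7
gripper_force: 49.5
```

>>> play_rows(targets=[[1, [-0.001, 0, 0], 0], [1, [-0.0024, 0, 0], 0], [1, [-0.0024, 0.001, 0], 0], [1, [-0.0024, 0.002, 0], 0], [1, [-0.0024, 0.003, 0], 0], [1, [-0.0024, 0.004, 0], 0], [1, [-0.0024, 0.005, 0], 0], [1, [-0.0024, 0.005, 0], 0]])

```text
clock: 8.43
tool_pos: [485.1, 15.7, 128.3]
tcp_rot: [[-0.041, 0.999, 0.0], [0.999, 0.041, -0.0], [-0.0, 0.0, -1.0]]
wrist_force: [-0.6, -0.6, -0.4]
gripper_width: 26.5
gripper_force: 49.5
```

>>> play_rows(targets=[[1, [-0.0003, 0.001, 0], 0], [1, [-0.0003, 0.002, 0], 0], [1, [-0.0003, 0.003, 0], 0], [1, [-0.0003, 0.004, 0], 0], [1, [-0.0003, 0.004, 0], 0]])

```text
clock: 9.05
tool_pos: [489.1, 15.5, 128.3]
tcp_rot: [[-0.041, 0.999, 0.0], [0.999, 0.041, 0.0], [0.0, 0.0, -1.0]]
wrist_force: [0.2, -0.6, -1.7]
gripper_width: 26.8
gripper_force: 49.5
```

>>> play_rows(targets=[[1, [0, 0.001, 0], 0], [1, [0, 0.002, 0], 0], [1, [0, 0.003, 0], 0], [1, [0, 0.004, 0], 0], [1, [0, 0.005, 0], 0], [1, [0, 0.005, 0], 0]])

```text
clock: 9.8
tool_pos: [494.1, 15.7, 128.3]
tcp_rot: [[-0.041, 0.999, 0.0], [0.999, 0.041, -0.0], [-0.0, 0.0, -1.0]]
wrist_force: [-0.5, -0.0, 0.2]
gripper_width: 27.1
gripper_force: 49.5
```

>>> play_rows(targets=[[1, [0, 0.0015, 0], 0], [1, [0, 0.003, 0], 0], [1, [0, 0.0045, 0], 0], [1, [0, 0.006, 0], 0], [1, [0, 0.0075, 0], 0], [1, [0, 0.009, 0], 0], [1, [0, 0.009, 0], 0]])

```text
clock: 10.68
tool_pos: [503.1, 16.1, 128.3]
tcp_rot: [[-0.041, 0.999, 0.0], [0.999, 0.041, 0.0], [0.0, 0.0, -1.0]]
wrist_force: [0.4, 0.1, 0.4]
gripper_width: 26.7
gripper_force: 49.5
```

Free at gauge x ≈ -23. Continue through.

>>> play_rows(targets=[[1, [0, 0.0015, 0], 0], [1, [0, 0.003, 0], 0], [1, [0, 0.0045, 0], 0], [1, [0, 0.006, 0], 0], [1, [0, 0.0075, 0], 0], [1, [0, 0.009, 0], 0], [1, [0, 0.01, 0], 0], [1, [0, 0.01, 0], 0], [1, [0, 0.01, 0], 0]])

```text
clock: 11.8
tool_pos: [512.9, 16.5, 128.3]
tcp_rot: [[-0.041, 0.999, -0.0], [0.999, 0.041, 0.0], [0.0, -0.0, -1.0]]
wrist_force: [-0.4, 1.0, -0.4]
gripper_width: 26.9
gripper_force: 49.5
```

>>> play_rows(targets=[[1, [0, 0.0015, 0], 0], [1, [0, 0.003, 0], 0], [1, [0, 0.0045, 0], 0], [1, [0, 0.006, 0], 0], [1, [0, 0.0075, 0], 0], [1, [0, 0.009, 0], 0], [1, [0, 0.0105, 0], 0], [1, [0, 0.012, 0], 0], [1, [0, 0.0135, 0], 0], [1, [0, 0.015, 0], 0], [1, [0, 0.015, 0], 0]])

```text
clock: 13.18
tool_pos: [528.1, 17.1, 128.3]
tcp_rot: [[-0.041, 0.999, 0.0], [0.999, 0.041, -0.0], [-0.0, 0.0, -1.0]]
wrist_force: [-0.8, 0.4, -0.0]
gripper_width: 26.6
gripper_force: 49.5
```

Now 1 mm-steps towards the no-go button.

>>> play_rows(targets=[[1, [0, 0.001, 0], 0], [1, [0, 0.002, 0], 0], [1, [0, 0.003, 0], 0], [1, [0, 0.004, 0], 0], [1, [0, 0.005, 0], 0], [1, [0, 0.005, 0], 0]])

```text
clock: 13.92
tool_pos: [533.1, 17.3, 128.3]
tcp_rot: [[-0.041, 0.999, 0.0], [0.999, 0.041, 0.0], [0.0, 0.0, -1.0]]
wrist_force: [-0.3, -0.1, -1.6]
gripper_width: 26.4
gripper_force: 49.5
```

>>> play_rows(targets=[[1, [0, 0.0007, 0], 0], [1, [0, 0.0014, 0], 0], [1, [0, 0.0021, 0], 0], [1, [0, 0.0028, 0], 0], [1, [0, 0.0028, 0], 0]])

```text
clock: 14.55
tool_pos: [535.9, 17.4, 128.3]
tcp_rot: [[-0.041, 0.999, 0.0], [0.999, 0.041, 0.0], [-0.0, 0.0, -1.0]]
wrist_force: [0.7, -0.3, -0.4]
gripper_width: 26.9
gripper_force: 49.5
```

>>> play_rows(targets=[[1, [0, 0.0007, 0], 0], [1, [0, 0.0014, 0], 0], [1, [0, 0.002, 0], 0], [1, [0, 0.002, 0], 0]])

```text
clock: 15.05
tool_pos: [537.2, 17.7, 128.0]
tcp_rot: [[-0.041, 0.999, -0.001], [0.999, 0.041, 0.0], [0.0, -0.001, -1.0]]
wrist_force: [-4.0, 1.5, -0.2]
gripper_width: 27.0
gripper_force: 49.5
```

>>> play_rows(targets=[[1, [0, 0.0003, 0], 0], [1, [0, 0.0004, 0], 0], [1, [0, 0.0004, 0], 0], [1, [0, 0.0004, 0], 0], [1, [0, 0.0004, 0], 0]])

```text
clock: 15.68
tool_pos: [537.4, 17.7, 128.0]
tcp_rot: [[-0.041, 0.999, -0.002], [0.999, 0.041, 0.0], [0.0, -0.002, -1.0]]
wrist_force: [-4.5, 1.6, -0.3]
gripper_width: 26.7
gripper_force: 49.5
```

>>> play_rows(targets=[[1, [0, 0.0002, 0], 0], [1, [0, 0.0005, 0], 0], [1, [0, 0.0005, 0], 0], [1, [0, 0.0005, 0], 0], [1, [0, 0.0005, 0], 0], [1, [0, 0.0005, 0], 0], [1, [0, 0.0005, 0], 0], [1, [0, 0.0005, 0], 0], [1, [0, 0.0005, 0], 0], [1, [0, 0.0005, 0], 0]])

```text
clock: 16.92
tool_pos: [537.7, 17.9, 127.9]
tcp_rot: [[-0.041, 0.999, -0.002], [0.999, 0.041, 0.0], [0.0, -0.002, -1.0]]
wrist_force: [-6.4, 1.4, 0.0]
gripper_width: 26.9
gripper_force: 49.6
```

>>> play_rows(targets=[[1, [0, 0, 0], 0], [1, [0, 0, 0], 0], [1, [0, 0, 0], 0], [1, [0, 0, 0], 0], [1, [0, -0.001, 0], 0], [1, [0, -0.003, 0], 0], [1, [0, -0.005, 0], 0], [1, [0, -0.006, 0], 0], [1, [0, -0.006, 0], 0], [1, [0, -0.006, -0.005], 0], [1, [0, -0.006, -0.015], 0], [1, [0, -0.006, -0.035], 0], [1, [0, -0.006, -0.065], 0], [1, [0, -0.006, -0.095], 0], [1, [0, -0.006, -0.1], 0], [1, [0, -0.006, -0.1], 0]])

```text
clock: 18.92
tool_pos: [532.7, 17.4, 228.4]
tcp_rot: [[-0.041, 0.999, 0.001], [0.999, 0.041, 0.0], [0.0, 0.001, -1.0]]
wrist_force: [0.7, 0.4, -1.0]
gripper_width: 27.0
gripper_force: 49.6
```

>>> play_rows(targets=[[1, [-0.05, -0.01, 0], 0], [1, [-0.1, -0.02, 0], 0], [1, [-0.15, -0.03, 0], 0], [1, [-0.2, -0.04, 0], 0], [1, [-0.25, -0.05, 0], 0], [1, [-0.3, -0.06, 0], 0], [1, [-0.33, -0.0645, 0], 0], [1, [-0.33, -0.0645, 0.01], 0], [1, [-0.33, -0.0645, 0.018], 0], [1, [-0.33, -0.0645, 0.018], 0], [1, [-0.33, -0.0645, 0.018], 0]])

```text
clock: 20.3
tool_pos: [482.2, -314.0, 210.2]
tcp_rot: [[-0.043, 0.999, -0.0], [0.999, 0.043, 0.0], [0.0, -0.0, -1.0]]
wrist_force: [0.3, 0.0, 0.3]
gripper_width: 26.6
gripper_force: 49.6
```

```bash
python3 - <<'E'
from rig import bot,cams
from ov import *
s=bot.state();print(s["tool_pos"],s["wrist_force"])
c=cams.get_image("side");t=cams.get_image("top");np.savez("side2.npz",**c);np.savez("top2.npz",**t)
p=s["tool_pos"]; f=p[2]-113.7; th=np.linspace(0,2*np.pi,40)
M=np.zeros((600,800,3),np.uint8)
b=crop(c,325,100,90,110,5);b2=crop(load("side0.npz"),325,135,90,45,4); 
for r,z in((10,f+3),(10,f+70),(17,f+80),(14,f+124)): draw(b,c,325,100,5,np.c_[p[0]+r*np.cos(th),p[1]+r*np.sin(th),0*th+z],(255,0,0))
circ=lambda x,y,r,z:np.c_[x+r*np.cos(th),y+r*np.sin(th),0*th+z]
draw(b,c,325,100,5,circ(479.8,-316,11.5,85)); draw(b2,c,325,135,4,circ(479.8,-316,11.5,85))
a=crop(t,425,240,55,60,5); draw(a,t,425,240,5,circ(479.8,-316,11.5,85))
M[:550,:450]=b;M[:180,450:800]=b2[:,:350];M[200:500,455:730]=a
cv2.imwrite("pics/m5.png",M)
E
```

```text
[ 482.19930724 -314.0428535   210.19444382] [0.29155365 0.03194298 0.31842318]
```

View pics/m5.png

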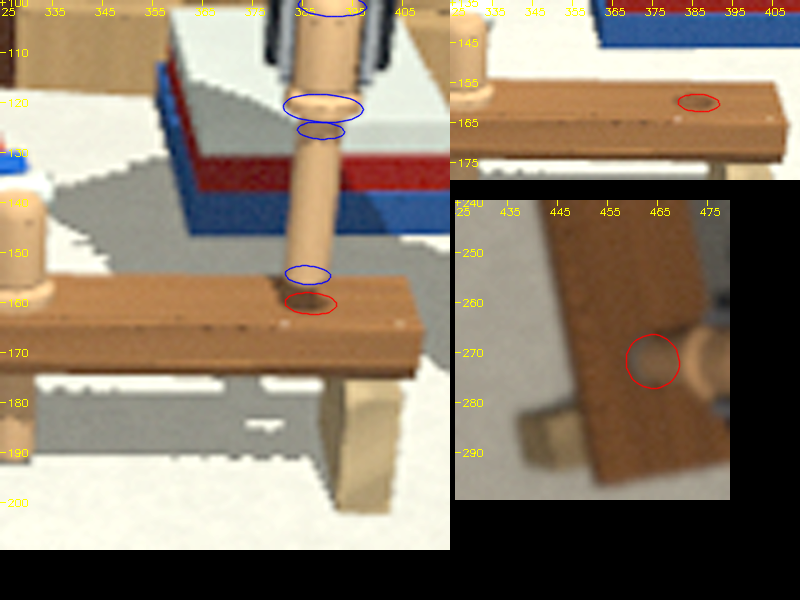

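>>> play_rows(targets=[[1, [-0.001, 0, 0.004], 0], [1, [-0.001, 0, 0.008], 0], [1, [-0.001, 0, 0.011], 0], [1, [-0.001, 0, 0.013], 0], [1, [-0.001, 0, 0.014], 0], [1, [-0.001, 0, 0.015], 0], [1, [-0.001, 0, 0.016], 0], [1, [-0.001, 0, 0.016], 0]])

```text
clock: 21.4
tool_pos: [481.8, -316.0, 194.2]
tcp_rot: [[-0.041, 0.999, -0.0], [0.999, 0.041, 0.0], [0.0, 0.0, -1.0]]
wrist_force: [-0.1, 0.2, -0.1]
gripper_width: 26.3
gripper_force: 49.6
```

>>> play_rows(targets=[[1, [0, 0, 0.002], 0], [1, [0, 0, 0.004], 0], [1, [0, 0, 0.006], 0], [1, [0, 0, 0.008], 0], [1, [0, 0, 0.01], 0], [1, [0, 0, 0.012], 0], [1, [0, 0, 0.012], 0]])

```text
clock: 22.28
tool_pos: [481.7, -316.0, 182.1]
tcp_rot: [[-0.041, 0.999, -0.0], [0.999, 0.041, 0.0], [0.0, -0.0, -1.0]]
wrist_force: [0.5, 0.1, -0.7]
gripper_width: 26.5
gripper_force: 49.6
```

>>> play_rows(targets=[[1, [0, 0, 0.005], 0], [1, [0, 0, 0.01], 0], [1, [0, 0, 0.015], 0], [1, [0, 0, 0.02], 0], [1, [0, 0, 0.025], 0], [1, [0, 0, 0.03], 0], [1, [0, 0, 0.03], 0]])

```text
clock: 23.15
tool_pos: [481.6, -315.9, 151.8]
tcp_rot: [[-0.041, 0.999, -0.001], [0.999, 0.041, 0.0], [0.0, -0.001, -1.0]]
wrist_force: [0.1, 0.2, -0.3]
gripper_width: 27.0
gripper_force: 49.6
```

>>> play_rows(targets=[[1, [0, 0, 0.005], 0], [1, [0, 0, 0.01], 0], [1, [0, 0, 0.015], 0], [1, [0, 0, 0.02], 0], [1, [0, 0, 0.025], 0], [1, [0, 0, 0.029], 0], [1, [0, 0, 0.031], 0], [1, [0, 0, 0.031], 0]])

```text
clock: 24.15
tool_pos: [481.8, -316.0, 121.2]
tcp_rot: [[-0.041, 0.999, -0.0], [0.999, 0.041, 0.0], [0.0, -0.0, -1.0]]
wrist_force: [0.2, 0.1, -0.5]
gripper_width: 26.6
gripper_force: 49.6
```

Now the last millimetres until the collar seats.

>>> play_rows(targets=[[1, [0, 0, 0.0007], 0], [1, [0, 0, 0.0014], 0], [1, [0, 0, 0.0021], 0], [1, [0, 0, 0.0028], 0], [1, [0, 0, 0.0034], 0], [1, [0, 0, 0.0034], 0]])

```text
clock: 24.9
tool_pos: [481.9, -316.1, 118.7]
tcp_rot: [[-0.041, 0.999, 0.001], [0.999, 0.041, 0.0], [0.0, 0.001, -1.0]]
wrist_force: [-2.3, 1.7, 7.9]
gripper_width: 27.1
gripper_force: 50.7
```

>>> play_rows(targets=[[0.5, [0, 0, -0.0008], 0], [0, [0, 0, -0.0008], 0], [-0.5, [0, 0, -0.0008], 0], [-1, [0, 0, -0.0008], 0], [-1, [0, 0, -0.0008], 0], [-1, [0, 0, -0.0008], 0], [-1, [0, 0, -0.0008], 0], [-1, [0, 0, -0.02], 0], [-1, [0, 0, -0.05], 0], [-1, [0, 0, -0.09], 0], [-1, [0, 0, -0.13], 0], [-1, [0.06, 0, -0.13], 0], [-1, [0.12, 0, -0.13], 0], [-1, [0.18, 0, -0.13], 0], [-1, [0.22, 0, -0.13], 0], [-1, [0.22, 0, -0.13], 0], [-1, [0.22, 0, -0.13], 0]])

```text
clock: 27.02
tool_pos: [473.0, -97.0, 248.9]
tcp_rot: [[-0.041, 0.999, 0.001], [0.999, 0.041, -0.0], [-0.0, 0.001, -1.0]]
wrist_force: [-0.9, -0.3, -0.4]
gripper_width: 86.0
gripper_force: 0.0
```

```bash
python3 - <<'E'
from rig import bot,cams
from ov import *
s=bot.state();print(s["tool_pos"],s["wrist_force"],s["gripper_width"])
c=cams.get_image("side");t=cams.get_image("top")
P=cloud(t);q=P[180:305,425:490].reshape(-1,3);k=q[(q[:,2]>128)&(q[:,2]<150)];
for n,m in(("loose",k[:,0]<540),("fast",k[:,0]>540)): print(n,k[m].mean(0),k[m][:,2].max())
M=np.zeros((600,800,3),np.uint8)
M[:440,:480]=crop(c,295,100,120,110,4);M[:480,500:800]=crop(t,425,180,75,120,4)
cv2.imwrite("pics/m6.png",M)
E
```

```text
[473.00188928 -97.03242215 248.89295704] [-0.94283964 -0.34593819 -0.43818345] 85.95813911189819
loose [ 479.20610371 -315.91829045  131.97089987] 137.11469505019863
fast [ 607.55995816 -296.84424527  131.96096511] 136.26102318752191
```

View pics/m6.png

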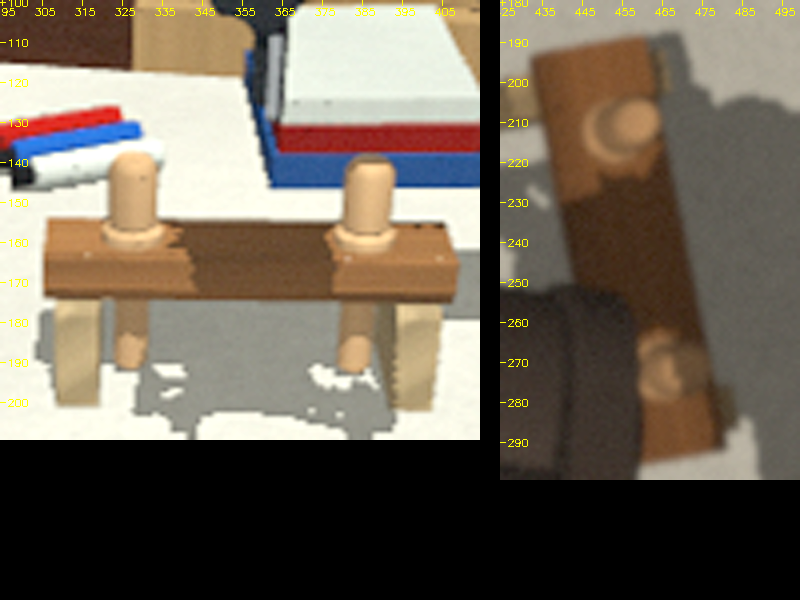

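The picture shows the loose peg (collar at about 385,159) standing upright on its collar, level with the fast peg (collar at about 328,158). The depth readings put both tops at the same height, about 129.8 mm apart, so I'm handing in.

```bash
python3 -c "
from rig import job
print(job.close_job())"
```

```text
the job is handed in; nothing more can be done
None
```

The job is handed in, though it returned no verdict: the peg slid through the go gap, was stopped by the no-go button at a steady 4.5 to 6.4 N for about 2 s, and now stands released and fully home in the ledge hole; the jar, cup and brush were not approached.

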